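Fetch the rear slide rack from a full drain hook

ROBOT

A 6-joint arm with a two-finger parallel gripper is mounted at the origin on a cart in front of the work surface, level with it; the furniture and walls round the work are solid. World frame = base frame: x ahead of the robot, y to its left, z up, the work surface at z = 0. Lengths are in mm, angles in rad, forces in N, time in s.
With the tool pointing down it reaches from about 275 to 875 mm from the base axis. Payload 12.5 kg.
Tool frame: the origin (TCP) lies at the very end of the fingers, on their centre line; the grasp point (between the pads) lies 19 mm behind it (robot.grip_point_offset is the z of the grasp point in the tool frame, in mm); z points along the fingers, y is the direction in which the jaws open and shut (so a half turn about z gives the same grasp; the last joint's range is limited). The gripper opens to 85 mm and grips with 20 to 120 N. Pads are 22 mm wide; open, the fingers measure 114 mm over their backs; the gripper's body (76 mm by 85 mm) begins 54 mm behind the grasp point. The pads swing forward as they close: fully open they stand 13 mm farther back than shut.
Start: joints at [1.16, 0.351, 1.652, -0, 1.139, -0.085], TCP at [176.005, 521.063, 231.29] pointing down, gripper open.
Joint ranges: [-2.75, 2.75], [-0.79, 2.1], [0.01, 2.65], [-1.57, 4.71], [0.07, 3.14], [-2.87, 2.87]. Speed limits (rad/s): [2.22, 2.22, 2.79, 3.14, 3.14, 3.14].

INTERFACE

Orientations are given as a rotation vector (axis times angle).
In Python, from plant import robot gives the robot as it stands. The module is installed in compiled form; this text tells all that it offers.
- The arm moves only by the tool servo_tool, never from a script. Its argument "steps" is a list of rows, each an object with "claw": the finger opening in mm, from 0 to 85.4; "offset": the shift along the tool's x, y, z in mm, a list of three; "roll": the turn about the tool's z in degrees. In form: [{"claw": claw, "offset": [tx, ty, tz], "roll": roll}, ...]. A call has 1 to 5 rows; each row shifts and turns the commanded pose from where the row before left it, along the tool's axes as they then stand; what a row does not reach is not made up. A row lasts 1/12 s, in which the tool goes at most 41.7 mm and 7.16 degrees, less where a joint would pass 70% of its speed; a pose out of reach is approached as far as the arm can. A call is refused whole if a number of a shift passes 41.7 or a number of a turn 7.16, either way. A call with a gripper value outside its range is refused whole. The fingers move at their own pace and stop on an object; the grip force is fixed at half the most. Time passes only in rows, so rows that do not move let the fingers close. It gives the time, the measured TCP pose, the force and the opening at its end, in the units of the state.
- robot.get_obs(): the state, without advancing time (a new reading comes with each control period).
- robot.get_image(name): name is "scene" or "top" or "wrist"; returns (picture, depth): 400x640x3 uint8, red, green, blue; 400x640 float32, mm along the optical axis (not along the pixel's ray), 0 where there is no reading.
- robot.camera_params(name): a dict with "fovy" (degrees; the focal length in pixels is half the picture's height over the tangent of half this angle, whatever the lens; pixels are square), "cx", "cy" (the principal point, pixels), "world_to_cam" (4x4, takes a point from world to camera coordinates); the wrist camera has in their place "T_tool_cam" (4x4, takes a point from camera to tool coordinates, whose origin is the TCP and whose axes are the flange's). Camera axes: x right, y down, z forward; pixel columns grow to the right and rows downward; lengths in mm; the calibration is good to about 2 mm. A picture is of the moment at which its call begins: read the wrist's pose just before it. camera_params takes no time and is no camera call.
- robot.job_done(): hands the job in, once; it reports no verdict.
The state is a dict: "time_s": time; "joint_positions": joint angles; "joint_vel": joint speeds; "joint_efforts": joint torques, N m; "ee_pos": TCP position; "orientation": TCP orientation; "wrist_force": force on the tool from outside, world axes, zero at the start; "ft_torque": the same for the moment, N m; "gripper_width": opening from 0.0 (shut) to 1.0 (fully open).
Only numpy, scipy, OpenCV 4.12 (cv2) and the standard library are available. Lean on these libraries where they do the work, as an engineer would, in place of code of your own. Each camera call takes 0.05 s, during which the arm holds its last target. There are 200 camera calls.

TASK

Fetch the blue slide rack that hangs at the back of the full drain hook. First move the orange rack in front of it to the spare hook: push its handle bar gently back against the sprung red plate, no farther than needed and never near the end of its travel, lower it so that it drops behind the brass ridge, and let go so that the spring holds it there; then draw the blue rack off its hook and stand it upright in the white trough. Do not yank or jam the racks against the hooks, and leave the bottle, beaker, petri dish and timer where they are.

Things in the scene. Friction and masses are not known exactly. Their poses are not given: they have to be found in the camera images.
- full_hook: Full drain hook, a stand fixed to the bench: grey base 130 x 100 x 12 mm, aluminium post 218 mm tall, one level steel flat rod, 14 mm wide and 10 mm high, sticking out towards the robot (the stand's -x). Origin on the bench under the post's middle.
- full_hook_root (a point): Point on the full hook's centre line above the post's middle, at the height of the rod's TOP (205 mm over the bench); axes as the stand: the rod runs along -x from here, the root collar ends at x = -19 mm, the tip is at x = -176 mm, with an upturned lip whose top is 12 mm above the rod's top. Both racks hang on it, the orange one nearer the tip.
- spare_hook: Spare hook, a like stand fixed to the bench (same base, post and rod height, no lip). On its rod sit a brass ridge collar, 26 mm across (8 mm above the rod's top), 6 mm thick, and 4 mm behind it (towards the post) a red sprung plate, 40 mm across (15 mm above the rod's top). Origin on the bench under the post's middle.
- spare_hook_root (a point): As the full hook's root point, on the spare hook; its rod ends at x = -173 mm. Ridge and plate are set together at another place on the rod each time: the plate's resting face lies anywhere from x = -105 to -45 mm and is not reported, so feel for it. A bar with its underside 9 to 13 mm above the rod's top clears the ridge and still meets the plate.
- plate (a joint): Red sprung plate: 0 at rest, grows (m) as it is pushed towards the post; end stop 0.020, never push past 0.014 (11 N). Spring: 4 N to start, then 0.5 N per mm (9 N at 10 mm). The 10 mm bar drops between ridge and plate only while the plate is at least 6 mm back; the plate rubs on the bar, so lowering takes up to 10 N; well seated it reads about 0.006.
- front_rack: Orange (front) slide-staining rack, about 0.15 kg, 162 mm tall: basket 36 (x) x 76 (y) x 44 mm, uprights at y = +-35 mm, cross bar 10 (x) x 76 x 10 mm by which it hangs across the rod. The rod runs through the closed loop of bar, uprights and basket, 66 mm high, 64 mm wide inside. Origin mid-foot (underside).
- front_rack_tab (a point): Point in the orange rack's grip tab, on the centre line, 145 mm above its foot. The tab, 16 mm (x) x 24 mm (y), stands on the bar's middle from 120 to 162 mm above the foot; its lowest 10 mm is a neck only 10 mm (x) thick. z up, x along the rod when hung.
- front_rack_bar (a point): Middle of the underside of the orange rack's cross bar, 35 mm below the tab point, 110 mm above the foot.
- rear_rack: Blue (rear) slide-staining rack, same shape and size as the orange one; origin mid-foot (underside).
- rear_rack_tab (a point): Point in the blue rack's grip tab, 145 mm above its foot; tab as on the orange rack.
- rear_rack_bar (a point): Middle of the underside of the blue rack's cross bar, 35 mm below the tab point.
- rear_rack_foot (a point): Middle of the blue rack's foot (underside).
- trough: White open staining trough fixed to the bench, 72 mm (x) by 112 mm (y) by 34 mm tall, walls and floor 4 mm; origin under its middle.
- trough_in (a point): Middle of the trough's inner floor (64 by 104 mm), 4 mm above the bench.
- bottle: White bottle with a blue cap, 56 x 56 x 105 mm, standing between the stands; bystander.
- beaker: Small clear beaker, 46 mm wide, 57 mm tall; bystander.
- petri: Round petri dish, 58 mm wide, 15 mm tall; bystander.
- timer: Square bench timer, 62 x 62 x 20 mm; bystander.
Mind the look-alikes: they are no part of the job. Several things have the shape of the front_rack; the one meant has the colours described above.

How it is judged (in metres and radians):
On the way, in this order (a step that is already met when the one before it is completed fails the run):
1. the orange rack hangs on the spare hook, its bar down on the rod between ridge and sprung plate (plate held 3.5 to 8.5 mm back), released (value of joint plate between 0.0035 and 0.0085 m and z of front_rack_bar in the frame of spare_hook_root between -0.003 and 0.0035 m and y of front_rack_bar in the frame of spare_hook_root between -0.022 and 0.022 m and x of front_rack_bar in the frame of spare_hook_root between -0.15 and -0.02 m and angle between front_rack_bar's own z axis and vertical below 0.3 rad and contact force between front_rack and the fingers below 0.1 N), for 0.3 s.
2. the blue rack is drawn clear off the tip of the full hook (x of rear_rack_bar in the frame of full_hook_root below -0.19 m), for 0.05 s.
At the end, for the whole second after the job is handed in: Orange rack released and still on the spare hook, bar on the rod (3.5 mm) between ridge and plate, plate 3.5 to 8.5 mm back, tilt under 0.3 rad; blue rack released, still and upright (0.1 rad) on the trough's floor, within 20 mm of its middle each way (all of step 1 and linear speed of each of front_rack, rear_rack below 0.03 m/s and x of rear_rack_foot in the frame of trough_in between -0.02 and 0.02 m and y of rear_rack_foot in the frame of trough_in between -0.02 and 0.02 m and z of rear_rack_foot in the frame of trough_in between -0.003 and 0.004 m and angle between rear_rack_foot's own z axis and vertical below 0.1 rad and contact force between rear_rack and the fingers below 0.1 N); the robot touches nothing.
It fails at once if the red plate is driven more than 14 mm back (over 11 N) (value of joint plate above 0.014 m).
It fails at once if the orange rack is jammed against a hook stand with more than 60 N (contact force between front_rack and spare_hook above 60 N or contact force between front_rack and full_hook above 60 N).
It fails at once if the blue rack is jammed against the full hook with more than 60 N (contact force between rear_rack and full_hook above 60 N).
It fails at once if bottle, beaker, petri dish or timer is moved more than 15 mm (distance of any of bottle, beaker, petri, timer from where it was at the start of the episode above 0.015 m).
It also fails if it takes over 67 s, if anything falls off the work surface, if the arm or the gripper's body presses on something with over 40 N, if the wrist force passes 120 N, or if a joint passes its speed limit or range.

## Working session

There is one attempt and no reset: what is moved stays moved. The work goes in short steps, Python scripts to look and compute and a tool call to move; the robot and the scene stay as the last step left them, time stands still between calls to the robot, and variables do not carry over. Pictures are saved under pics/ and viewed, about 8 in all and at most 12, crops included, and the job is handed in when it is done.

Besides the shell and the picture viewer there is one more tool, called by a JSON object that holds its "fn" and its "kwargs", one argument or row to a line. servo_tool: Moves the arm, as the interface text tells. Its arguments: {"type":"object","properties":{"steps":{"type":"array"}},"required":["steps"]}

```bash
mkdir -p pics; cat > h.py <<'E'
import numpy as np, cv2
from scipy.spatial.transform import Rotation as R
from plant import robot
def grab(name):
    o=robot.get_obs(); im,d=robot.get_image(name); p=robot.camera_params(name)
    f=200/np.tan(np.radians(p['fovy'])/2)
    if 'world_to_cam' in p: T=np.linalg.inv(np.array(p['world_to_cam']))
    else:
        W=np.eye(4); W[:3,:3]=R.from_rotvec(o['orientation']).as_matrix(); W[:3,3]=o['ee_pos']; T=W@np.array(p['T_tool_cam'])
    np.savez('pics/'+name,im=im,d=d,f=f,cx=p['cx'],cy=p['cy'],T=T)
    return im,d
def load(name): return np.load('pics/'+name+'.npz')
def cloud(z):
    v,u=np.mgrid[:400,:640]; d=z['d']
    P=np.stack([(u-z['cx'])/z['f']*d,(v-z['cy'])/z['f']*d,d],-1)@z['T'][:3,:3].T+z['T'][:3,3]
    P[d==0]=np.nan
    return P
E
python3 - <<'E'
from h import *
for n in('scene','top'):
    im,d=grab(n); cv2.imwrite(f'pics/{n}1.png',im[:,:,::-1]); z=load(n); print(n,z['f'],z['T'].round(2).tolist())
o=robot.get_obs(); print(o)
print(robot.camera_params('wrist'),robot.grip_point_offset)
E
```

```text
scene 376.3015918111713 [[0.65, -0.46, 0.6, -66.23], [-0.76, -0.38, 0.53, -663.68], [-0.02, -0.8, -0.6, 780.23], [0.0, 0.0, 0.0, 1.0]]
top 393.8948415731013 [[0.0, -0.99, 0.12, 447.43], [-1.0, -0.0, 0.02, -119.92], [-0.02, -0.12, -0.99, 1227.1], [0.0, 0.0, 0.0, 1.0]]
{'time_s': 0.1, 'joint_positions': array([ 1.16040285e+00,  3.51187961e-01,  1.65231584e+00, -2.78488492e-05,
        1.13913362e+00, -8.45978210e-02]), 'joint_vel': array([ 0.00188174, -0.00218026, -0.0013167 ,  0.00050515, -0.00016342,
       -0.00055448]), 'joint_efforts': array([ 1.21338460e-03, -5.06842983e+01, -2.91874766e+01, -5.19999037e-05,
        2.66098490e-03,  2.13653794e-05]), 'ee_pos': array([175.90079144, 520.81082365, 230.82601592]), 'orientation': array([-5.09442624e-01, -3.09977677e+00,  1.60072414e-03]), 'wrist_force': array([ 0.02967881, -0.0723464 ,  0.06279522]), 'ft_torque': array([ 0.02854745, -0.0306015 ,  0.03292283]), 'gripper_width': 1.0045211489648513}
{'fovy': 61.33818552013057, 'cx': 315.128465489715, 'cy': 202.28567272853175, 'T_tool_cam': array([[ 8.18353156e-05, -9.58834419e-01, -2.83965756e-01,
         7.17526401e+01],
       [ 9.99999658e-01, -1.55242811e-04,  8.12377663e-04,
         5.85369043e-01],
       [-8.23019307e-04, -2.83965726e-01,  9.58834078e-01,
        -1.43047695e+02],
       [ 0.00000000e+00,  0.00000000e+00,  0.00000000e+00,
         1.00000000e+00]])} -18.700000000000003
```

View pics/scene1.png

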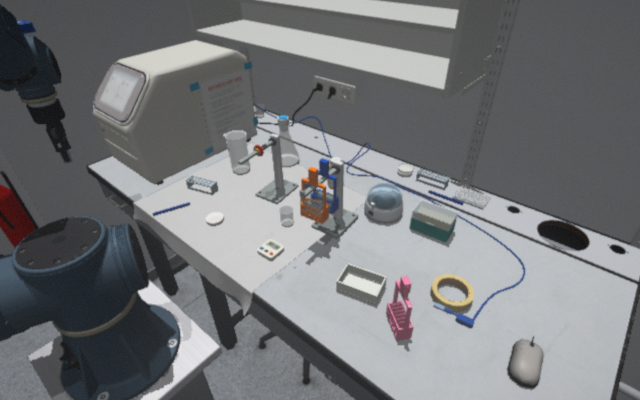

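View pics/top1.png

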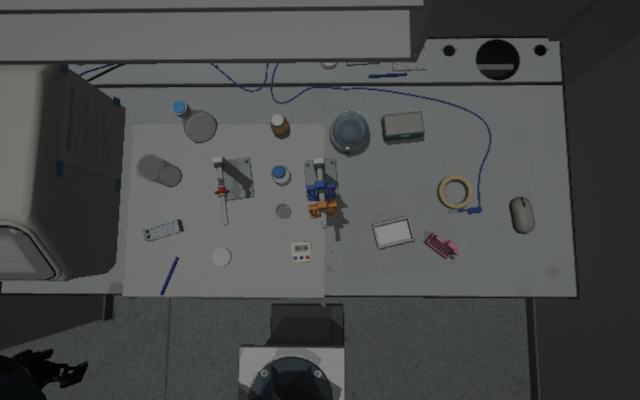

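Scene: the orange rack (scene px 315,195) is in front of the blue one (332,178) on the full hook. The spare hook with its red plate is at (262,150), the white trough at (362,282). The pink rack (400,310) is the look-alike and isn't part of the job. In the top view: full hook (320,190), spare (222,190), trough (393,233), pink (440,245). Next I'll confirm this in an enlarged crop and measure.

```bash
python3 - <<'E'
from h import *
z=load('top'); P=cloud(z); im=z['im']
c=np.hstack([cv2.resize(im[145:240,195:270],None,fx=5,fy=5,interpolation=2),cv2.resize(im[145:240,285:360],None,fx=5,fy=5,interpolation=2)])
cv2.imwrite('pics/topcrop.png',c[:,:,::-1])
hsv=cv2.cvtColor(im,cv2.COLOR_RGB2HSV).astype(int)
def rep(n,m):
    Q=P[m]; Q=Q[~np.isnan(Q[:,0])]; print(n,len(Q),np.median(Q,0).round(1),Q.min(0).round(1),Q.max(0).round(1))
v,u=np.mgrid[:400,:640]
box=lambda a,b,c,d:(u>=a)&(u<b)&(v>=c)&(v<d)
H,S,V=hsv[...,0],hsv[...,1],hsv[...,2]
O=box(295,350,150,235)&(H<20)&(S>140)
B=box(303,350,170,235)&(H>100)&(H<130)&(S>120)
Z=P[...,2]
rep('orange',O);rep('orange tab',O&(Z>225))
rep('blue',B);rep('blue tab',B&(Z>225))
# rods: points at z 195..210 
rod=(Z>198)&(Z<209)&(S<80)
for n,b in(('full',box(300,345,150,235)),('spare',box(200,240,150,235))):
    m=rod&b; rep(n,m); Q=P[m]
    ctr=Q.mean(0); e,vv=np.linalg.eigh(np.cov((Q-ctr)[:,:2].T)); print('dir',vv[:,1])
    m2=(Z>209)&(Z<228)&b&(S<60); rep(n+'post',m2)
    for x0 in range(int(Q[:,0].min()),int(Q[:,0].max()),15):
        k=(Q[:,0]>=x0)&(Q[:,0]<x0+15)
        if k.sum(): print(x0,k.sum(),Q[k].mean(0).round(1),Q[k,1].min().round(1),Q[k,1].max().round(1))
    rep('red',b&(H<8)&(S>140))
t=box(365,420,210,255)&(Z>26)&(Z<42); rep('trough',t)
print(cv2.minAreaRect(P[t][:,:2].astype(np.float32)))
E
```

```text
orange 237 [552.6 -97.1 212.8] [ 533.4 -134.8   -0.9] [576.2 -59.6 261.6]
orange tab 62 [552.7 -94.5 256.5] [ 546.6 -106.9  232. ] [562.6 -83.7 261.6]
blue 236 [604.7 -91.7 212.3] [ 587.1 -128.5    9.1] [651.4 -54.2 261.2]
blue tab 62 [605.  -89.4 256.4] [ 598.2 -101.7  229.9] [612.9 -78.3 261.2]
full 232 [584.9 -93.2 204.9] [ 500.7 -106.3  198.1] [670.3 -58.9 208.9]
dir [-0.995962   -0.08977578]
fullpost 120 [669.5 -85.3 216.2] [ 500.5 -106.5  209.2] [684.  -51.4 221.2]
500 21 [ 509.8 -100.   204.2] -106.3 -93.1
515 30 [522.9 -99.  204.9] -106.3 -93.2
530 26 [537.6 -98.5 205.1] -103.7 -93.1
545 7 [546.4 -90.5 203.5] -98.4 -58.9
560 12 [572.8 -94.4 204.3] -100.9 -87.8
575 29 [582.6 -93.2 204.8] -100.9 -87.7
590 25 [596.7 -93.6 205.3] -98.3 -87.6
620 22 [629.8 -88.9 204.1] -95.6 -82.2
635 29 [642.1 -87.7 204.6] -95.4 -82.3
650 27 [656.6 -86.3 205.9] -98.2 -74.4
665 4 [667.9 -90.8 205.3] -98.1 -71.6
  return _methods._mean(a, axis=axis, dtype=dtype,
  ret = um.true_divide(
Traceback (most recent call last):
ValueError: zero-size array to reduction operation minimum which has no identity
```

View pics/topcrop.png

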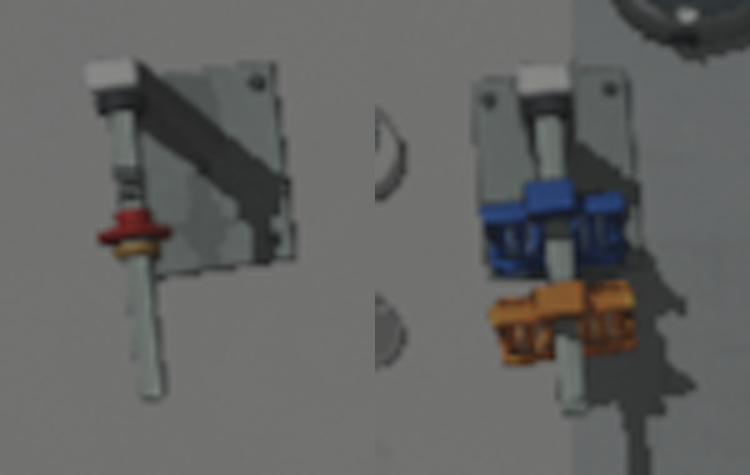

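The crop confirms it: orange is nearest the tip of the full hook, with blue behind it. The spare rod carries a red plate (135,230) with the brass ridge in front (135,250). Next, the spare hook and trough numbers.

```bash
python3 - <<'E'
from h import *
z=load('top'); P=cloud(z); im=z['im']; Z=P[...,2]
hsv=cv2.cvtColor(im,cv2.COLOR_RGB2HSV).astype(int); H,S,V=hsv[...,0],hsv[...,1],hsv[...,2]
v,u=np.mgrid[:400,:640]
box=lambda a,b,c,d:(u>=a)&(u<b)&(v>=c)&(v<d)
def rep(n,m):
    Q=P[m]; Q=Q[~np.isnan(Q[:,0])]
    if len(Q): print(n,len(Q),np.median(Q,0).round(1),Q.min(0).round(1),Q.max(0).round(1))
b=box(200,240,150,235)
for n,b in(('full',box(300,345,150,235)),('spare',box(200,240,150,235))):
    rep(n+' post',b&(Z>214)&(Z<224)&(S<60)&(P[...,0]>640))
    Q=P[b&(Z>198)&(Z<209)&(S<60)]
    c=np.array([np.median(Q[(Q[:,0]>=x)&(Q[:,0]<x+10)],0) for x in range(490,690,10) if ((Q[:,0]>=x)&(Q[:,0]<x+10)).sum()>8])
    print(c.round(0).tolist(),np.polyfit(c[:,0],c[:,1],1), Q[:,0].min())
red=b&((H<8)|(H>172))&(S>120); rep('red',red); rep('redtop',red&(Z>214))
br=b&(H>12)&(H<30)&(S>90); rep('brass',br)
t=box(360,425,205,260)&(Z>28)&(Z<42); rep('trough',t)
print(cv2.minAreaRect(P[t][:,:2].astype(np.float32)))
for n,bb in(('bottle',box(265,295,160,190)),('beaker',box(270,295,198,222)),('pink',box(420,465,228,262)),('timer',box(285,315,238,266))): rep(n,bb&(Z>8))
# scene cam
z=load('scene');P=cloud(z);im=z['im'];hsv=cv2.cvtColor(im,cv2.COLOR_RGB2HSV).astype(int); H,S,V=hsv[...,0],hsv[...,1],hsv[...,2];Z=P[...,2]
b=box(235,285,135,165); rep('s red',b&((H<8)|(H>172))&(S>120)); 
rep('s orange tab',box(295,345,150,235)&(H<20)&(S>140)&(Z>228)); rep('s blue tab',box(303,350,150,235)&(H>100)&(H<130)&(S>120)&(Z>228))
E
```

```text
full post 73 [674.5 -85.2 217.8] [659.6 -98.3 214. ] [684.  -72.1 221.2]
[[509.0, -101.0, 203.0], [514.0, -100.0, 205.0], [526.0, -98.0, 206.0], [535.0, -98.0, 205.0], [545.0, -96.0, 204.0], [574.0, -93.0, 204.0], [585.0, -93.0, 205.0], [595.0, -93.0, 205.0], [627.0, -89.0, 204.0], [635.0, -88.0, 204.0], [645.0, -88.0, 205.0], [656.0, -85.0, 205.0], [664.0, -95.0, 207.0]] [ 7.79023704e-02 -1.39235425e+02] 500.6888916277954
spare post 77 [677.9 182.6 217.4] [660.2 168.1 214. ] [687.1 196.9 221.6]
[[515.0, 159.0, 205.0], [525.0, 160.0, 205.0], [535.0, 163.0, 205.0], [545.0, 162.0, 205.0], [555.0, 165.0, 206.0], [565.0, 166.0, 205.0], [576.0, 167.0, 205.0], [615.0, 173.0, 205.0], [626.0, 174.0, 206.0], [635.0, 177.0, 205.0], [646.0, 177.0, 205.0], [655.0, 180.0, 205.0], [664.0, 173.0, 206.0]] [ 0.12531655 95.15042237] 508.0813417214576
red 42 [596.2 168.2 212.3] [591.1 155.1 204. ] [606.  183.5 221.1]
redtop 18 [595.6 166.1 217.5] [591.1 157.1 215.2] [598.8 183.5 221.1]
brass 22 [586.2 164.6 211. ] [583.7 157.6 200.9] [590.5 176.5 215.3]
trough 166 [ 495.3 -305.6   33.4] [ 450.1 -365.8   28.1] [ 543.4 -243.5   41.5]
((496.4312438964844, -305.27239990234375), (71.9363021850586, 112.9151611328125), 13.298920631408691)
bottle 327 [660.9  29.4  76.5] [641.6   7.6   8.7] [694.1  61.3 111.8]
beaker 100 [562.6  34.3  43.4] [538.1   6.1   8. ] [580.8  48.8  61.6]
pink 461 [ 456.5 -436.9   45.6] [ 420.8 -475.3    8.2] [ 493.2 -401.6  165.2]
timer 401 [437.3 -27.4  18.2] [407.  -55.4  10.9] [467.8   3.3  24.1]
s red 23 [595.2 159.7 209.9] [591.9 155.7 192.2] [607.2 173.3 218.3]
s orange tab 85 [ 549.3 -101.5  248.5] [ 544.3 -109.2  228. ] [559.4 -88.2 259.3]
s blue tab 56 [601.3 -95.1 253.3] [ 597.7 -103.2  229.4] [613.4 -83.  259.9]
```

{"fn": "servo_tool", "kwargs": {
  "steps": [
    {"claw": 45,"offset": [0,0,-22],"roll": 6.5},
    {"claw": 45,"offset": [0,0,-22],"roll": 6.5},
    {"claw": 45,"offset": [0,0,-22],"roll": 6.5},
    {"claw": 45,"offset": [0,0,-22],"roll": 6.5},
    {"claw": 45,"offset": [0,0,-20],"roll": 6.5}
  ]
}}

```text
time_s: 0.52
ee_pos: [175.9, 520.9, 340.4]
orientation: [-1.365, -2.83, 0.0]
wrist_force: [-0.2, -0.5, -0.2]
gripper_width: 0.526
```

{"fn": "servo_tool", "kwargs": {
  "steps": [
    {"claw": 45,"offset": [0,0,0],"roll": 6.5},
    {"claw": 45,"offset": [0,0,0],"roll": 6.5},
    {"claw": 45,"offset": [0,0,0],"roll": 6.5},
    {"claw": 45,"offset": [0,0,0],"roll": 6.5},
    {"claw": 45,"offset": [0,0,0],"roll": 6.8}
  ]
}}

```text
time_s: 0.93
ee_pos: [175.9, 520.9, 339.0]
orientation: [2.108, 2.329, -0.001]
wrist_force: [0.6, -0.1, 0.7]
gripper_width: 0.525
```

```bash
cat >> h.py <<'E'
def st():
    o=robot.get_obs(); M=R.from_rotvec(o['orientation']).as_matrix()
    print('t%.2f'%o['time_s'],'tcp',o['ee_pos'].round(1),'tx ang %.2f'%np.degrees(np.arctan2(M[1,0],M[0,0])),'zax',M[:,2].round(3),'F',o['wrist_force'].round(1),'w %.3f'%(o['gripper_width']*85.4),'q',o['joint_positions'].round(2))
    return o['ee_pos'],M
def go(x,y,z,yaw=None):
    p,M=st(); print('tool delta',(M.T@(np.array([x,y,z])-p)).round(1), '' if yaw is None else 'roll %.2f'%(np.degrees(np.arctan2(M[1,0],M[0,0]))-90-yaw))
E
python3 -c "
from h import *
go(552,-95,335,6)"
```

```text
t0.93 tcp [175.9 520.9 339. ] tx ang 95.72 zax [-0.    -0.001 -1.   ] F [ 0.6 -0.1  0.7] w 44.866 q [1.16 0.26 1.5  0.   1.37 1.06]
tool delta [-650.3  312.9    4.3] roll -0.28
```

{"fn": "servo_tool", "kwargs": {
  "steps": [
    {"claw": 45,"offset": [-36,17.3,0],"roll": 0},
    {"claw": 45,"offset": [-36,17.3,0],"roll": 0},
    {"claw": 45,"offset": [-36,17.3,0],"roll": 0},
    {"claw": 45,"offset": [-36,17.3,0],"roll": 0},
    {"claw": 45,"offset": [-36,17.3,0],"roll": 0}
  ]
}}

```text
time_s: 1.35
ee_pos: [281.3, 349.4, 339.1]
orientation: [2.101, 2.336, -0.001]
wrist_force: [1.9, -0.3, 1.1]
gripper_width: 0.526
```

{"fn": "servo_tool", "kwargs": {
  "steps": [
    {"claw": 45,"offset": [-36,17.3,0],"roll": 0},
    {"claw": 45,"offset": [-36,17.3,0],"roll": 0},
    {"claw": 45,"offset": [-36,17.3,0],"roll": 0},
    {"claw": 45,"offset": [-36,17.3,0],"roll": 0},
    {"claw": 45,"offset": [-36,17.3,0],"roll": 0}
  ]
}}

```text
time_s: 1.77
ee_pos: [386.3, 179.3, 339.3]
orientation: [-2.101, -2.335, 0.0]
wrist_force: [1.3, 0.8, 0.6]
gripper_width: 0.526
```

{"fn": "servo_tool", "kwargs": {
  "steps": [
    {"claw": 45,"offset": [-36,17.3,0],"roll": 0},
    {"claw": 45,"offset": [-36,17.3,0],"roll": 0},
    {"claw": 45,"offset": [-36,17.3,0],"roll": 0},
    {"claw": 45,"offset": [-36,17.3,0],"roll": 0},
    {"claw": 45,"offset": [-30,15,0],"roll": 0}
  ]
}}

```text
time_s: 2.18
ee_pos: [488.6, 14.6, 339.1]
orientation: [-2.102, -2.334, 0.0]
wrist_force: [-0.6, 1.4, -0.3]
gripper_width: 0.524
```

```bash
cat >> h.py <<'E'
def look(name='wrist',tag='w'):
    im,d=grab(name); cv2.imwrite(f'pics/{tag}.png',im[:,:,::-1])
def fit(name,lo,hi,box,ztop):
    z=load(name);P=cloud(z);h=cv2.cvtColor(z['im'],cv2.COLOR_RGB2HSV);m=cv2.inRange(h,lo,hi)>0
    a,b,c,d=box;k=np.zeros_like(m);k[c:d,a:b]=1;m&=k&(P[...,2]>ztop);Q=P[m];print(len(Q),Q.mean(0).round(1),np.percentile(Q,2,0).round(1),np.percentile(Q,98,0).round(1));return Q
E
python3 -c "
from h import *
go(552,-95,335,6); look('wrist','w1'); fit('wrist',(0,130,40),(20,255,255),(0,640,0,400),251); fit('wrist',(105,120,40),(130,255,255),(0,640,0,400),251)"
```

```text
t2.18 tcp [488.6  14.6 339.1] tx ang 95.98 zax [-0. -0. -1.] F [-0.6  1.4 -0.3] w 44.791 q [-0.07  0.14  1.65 -0.    1.35 -0.17]
tool delta [-115.6   51.6    4.1] roll -0.02
157 [547.8 -91.  259.5] [ 517.7 -104.8  251.7] [551.7  -4.7 364.1]
13 [532.8  29.9 392.8] [523.2  25.5 357.4] [550.2  33.5 420.4]
```

View pics/w1.png

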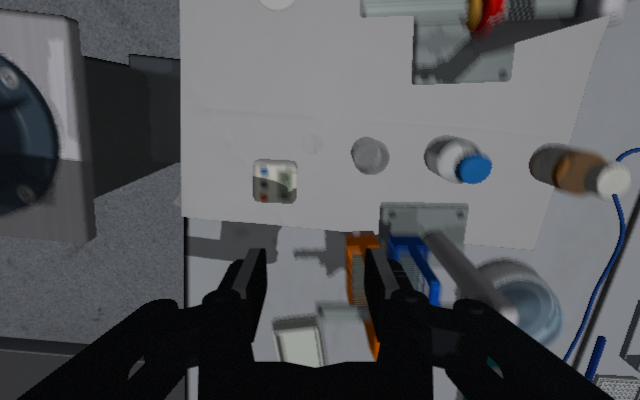

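{"fn": "servo_tool", "kwargs": {
  "steps": [
    {"claw": 45,"offset": [-36,17,0],"roll": 0},
    {"claw": 45,"offset": [-36,17,0],"roll": 0},
    {"claw": 45,"offset": [-36,17,0],"roll": 0},
    {"claw": 45,"offset": [-8,2.5,10],"roll": 0},
    {"claw": 45,"offset": [0,0,15],"roll": 0}
  ]
}}

```text
time_s: 2.65
ee_pos: [554.3, -95.0, 314.0]
orientation: [2.104, 2.332, 0.0]
wrist_force: [0.1, 0.6, 0.5]
gripper_width: 0.531
```

```bash
python3 -c "
from h import *
go(554,-95.5,231,6); look('wrist','w2'); fit('wrist',(0,130,40),(20,255,255),(200,440,0,400),200); fit('wrist',(0,130,40),(20,255,255),(200,440,0,400),250);fit('wrist',(105,120,40),(130,255,255),(200,500,0,400),220)"
```

```text
t2.65 tcp [554.3 -95.  314. ] tx ang 95.88 zax [ 0.001 -0.001 -1.   ] F [0.1 0.6 0.5] w 45.333 q [-0.25  0.3   1.51 -0.    1.33 -0.35]
tool delta [-0.4 -0.5 83. ] roll -0.12
1723 [553.7 -85.7 238.8] [ 546.  -126.2  205.2] [561.9 -57.7 258.4]
884 [554.7 -92.3 256.8] [ 547.1 -105.   250.7] [561.9 -82.3 258.6]
1209 [604.4 -85.5 251.1] [598.3 -98.9 224.4] [612.3 -76.7 258.5]
```

View pics/w2.png

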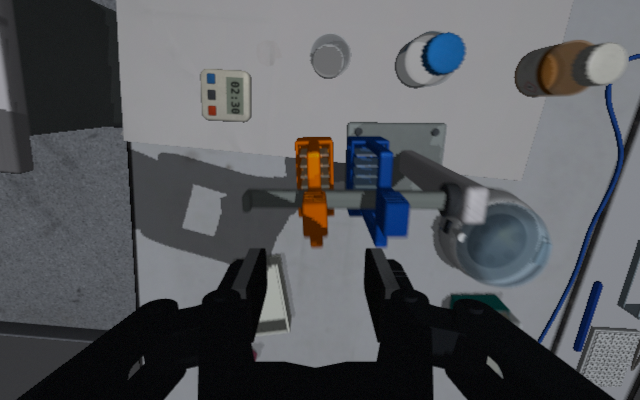

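{"fn": "servo_tool", "kwargs": {
  "steps": [
    {"claw": 36,"offset": [0.5,0.2,28],"roll": 0},
    {"claw": 36,"offset": [0.5,0,25],"roll": 0},
    {"claw": 36,"offset": [0,0,20],"roll": 0},
    {"claw": 36,"offset": [0,0,14],"roll": 0},
    {"claw": 36,"offset": [0,0,0],"roll": 0}
  ]
}}

```text
time_s: 3.12
ee_pos: [551.8, -90.7, 224.5]
orientation: [-2.098, -2.332, 0.004]
wrist_force: [0.2, -0.9, -0.1]
gripper_width: 0.424
```

```bash
python3 -c "
from h import *
go(554.5,-94.5,226,6)"
```

```text
t3.12 tcp [551.8 -90.7 224.5] tx ang 96.06 zax [-0.005  0.001 -1.   ] F [ 0.2 -0.9 -0.1] w 36.193 q [-0.25  0.38  1.63  0.    1.14 -0.35]
tool delta [-4.1  2.3 -1.5] roll 0.06
```

{"fn": "servo_tool", "kwargs": {
  "steps": [
    {"claw": 36,"offset": [0,0,0],"roll": 0},
    {"claw": 36,"offset": [0,0,0],"roll": 0}
  ]
}}

```text
time_s: 3.28
ee_pos: [553.8, -91.4, 228.5]
orientation: [2.1, 2.335, 0.001]
wrist_force: [-0.0, -0.6, 1.2]
gripper_width: 0.424
```

```bash
python3 -c "
from h import *
go(554.5,-94.5,226,6)"
```

```text
t3.28 tcp [553.8 -91.4 228.5] tx ang 96.05 zax [ 0.001 -0.    -1.   ] F [-0.  -0.6  1.2] w 36.237 q [-0.25  0.37  1.63  0.    1.14 -0.35]
tool delta [-3.1  0.4  2.5] roll 0.05
```

{"fn": "servo_tool", "kwargs": {
  "steps": [
    {"claw": 36,"offset": [-3,0.5,1.5],"roll": 0},
    {"claw": 36,"offset": [0,0,0],"roll": 0},
    {"claw": 5,"offset": [0,0,0],"roll": 0},
    {"claw": 5,"offset": [0,0,0],"roll": 0},
    {"claw": 5,"offset": [0,0,0],"roll": 0}
  ]
}}

```text
time_s: 3.7
ee_pos: [554.4, -94.7, 226.3]
orientation: [2.101, 2.335, 0.0]
wrist_force: [-1.0, -0.8, 4.3]
gripper_width: 0.176
```

{"fn": "servo_tool", "kwargs": {
  "steps": [
    {"claw": 5,"offset": [0,0,0],"roll": 0},
    {"claw": 5,"offset": [0,0,0],"roll": 0},
    {"claw": 5,"offset": [0,0,0],"roll": 0}
  ]
}}

```text
time_s: 3.95
ee_pos: [554.4, -94.7, 226.3]
orientation: [2.101, 2.335, 0.0]
wrist_force: [-1.4, -0.1, 5.7]
gripper_width: 0.172
```

```bash
python3 -c "
from h import *
go(554.5,-94.5,226,6)"
```

```text
t3.95 tcp [554.4 -94.7 226.3] tx ang 96.03 zax [ 0.001 -0.    -1.   ] F [-1.4 -0.1  5.7] w 14.711 q [-0.25  0.38  1.63 -0.    1.14 -0.36]
tool delta [0.2 0.1 0.3] roll 0.03
```

{"fn": "servo_tool", "kwargs": {
  "steps": [
    {"claw": 5,"offset": [0,0,-3],"roll": 0},
    {"claw": 5,"offset": [0,0,-5],"roll": 0},
    {"claw": 5,"offset": [0,0,-7],"roll": 0},
    {"claw": 5,"offset": [0,0,-7],"roll": 0},
    {"claw": 5,"offset": [0,0,0],"roll": 0}
  ]
}}

```text
time_s: 4.37
ee_pos: [554.8, -94.7, 249.6]
orientation: [2.1, 2.334, 0.002]
wrist_force: [0.4, -0.3, -0.9]
gripper_width: 0.181
```

```bash
python3 -c "
from h import *
go(450,-105.5,248,6)
look('wrist','w3'); fit('wrist',(0,130,40),(20,255,255),(200,440,0,400),170)"
```

```text
t4.37 tcp [554.8 -94.7 249.6] tx ang 96.03 zax [ 0.002 -0.001 -1.   ] F [ 0.4 -0.3 -0.9] w 15.483 q [-0.25  0.35  1.6  -0.    1.19 -0.36]
tool delta [   0.3 -105.4    1.4] roll 0.03
4873 [554.4 -83.  261.1] [ 547.5 -104.2  194.1] [562.5 -56.9 281.5]
```

{"fn": "servo_tool", "kwargs": {
  "steps": [
    {"claw": 5,"offset": [0,-10,0],"roll": 0},
    {"claw": 5,"offset": [0,-20,0],"roll": 0},
    {"claw": 5,"offset": [0,-25,0],"roll": 0},
    {"claw": 5,"offset": [0,-25,0],"roll": 0},
    {"claw": 5,"offset": [0,-25,0],"roll": 0}
  ]
}}

```text
time_s: 4.83
ee_pos: [448.5, -105.5, 247.4]
orientation: [-2.101, -2.335, 0.0]
wrist_force: [0.2, 0.1, -1.1]
gripper_width: 0.178
```

{"fn": "servo_tool", "kwargs": {
  "steps": [
    {"claw": 5,"offset": [10,0,0],"roll": 0},
    {"claw": 5,"offset": [30,0,0],"roll": -0.5},
    {"claw": 5,"offset": [35,0,0],"roll": -0.5},
    {"claw": 5,"offset": [35,0,0],"roll": -0.5},
    {"claw": 5,"offset": [35,0,0],"roll": -0.5}
  ]
}}

```text
time_s: 5.25
ee_pos: [432.4, 39.9, 247.8]
orientation: [2.061, 2.371, 0.0]
wrist_force: [1.2, -0.1, -1.0]
gripper_width: 0.173
```

{"fn": "servo_tool", "kwargs": {
  "steps": [
    {"claw": 5,"offset": [35,2,0],"roll": 0},
    {"claw": 5,"offset": [30,2,0],"roll": 0},
    {"claw": 5,"offset": [20,0,0],"roll": 0},
    {"claw": 5,"offset": [10,0,0],"roll": 0},
    {"claw": 5,"offset": [0,0,0],"roll": 0}
  ]
}}

```text
time_s: 5.67
ee_pos: [423.2, 134.4, 247.7]
orientation: [-2.058, -2.374, -0.0]
wrist_force: [0.7, 0.1, -1.3]
gripper_width: 0.181
```

```bash
python3 - <<'E'
from h import *
go(465,153,237,8)
look('wrist','w4')
z=load('wrist');P=cloud(z);h=cv2.cvtColor(z['im'],cv2.COLOR_RGB2HSV)
m=(P[...,2]>198)&(P[...,2]<209)&(h[...,1]<70)&(P[...,0]>505)
Q=P[m]
for x in range(500,690,10):
    q=Q[(Q[:,0]>=x)&(Q[:,0]<x+10)]
    if len(q)>20: print(x,len(q),q.mean(0).round(1),np.percentile(q[:,1],[3,97]).round(1))
E
```

```text
t5.67 tcp [423.2 134.4 247.7] tx ang 98.16 zax [-0.  0. -1.] F [ 0.7  0.1 -1.3] w 15.423 q [0.2  0.14 1.89 0.   1.12 0.06]
tool delta [12.4 44.  10.7] roll 0.16
500 222 [508.2 160.2 202.9] [153.3 165.9]
510 447 [514.9 161.  204.8] [153.2 167.3]
520 456 [525.  162.5 204.8] [154.9 168.7]
530 443 [535.  163.8 204.7] [156.2 170.1]
540 456 [545.  165.4 204.7] [157.9 171.6]
550 443 [555.1 166.6 204.7] [159.1 173. ]
560 461 [565.1 168.2 204.7] [160.6 174.5]
570 440 [575.1 169.5 204.8] [162.1 175.9]
580 94 [581.5 168.8 204.7] [158.  176.1]
```

View pics/w4.png

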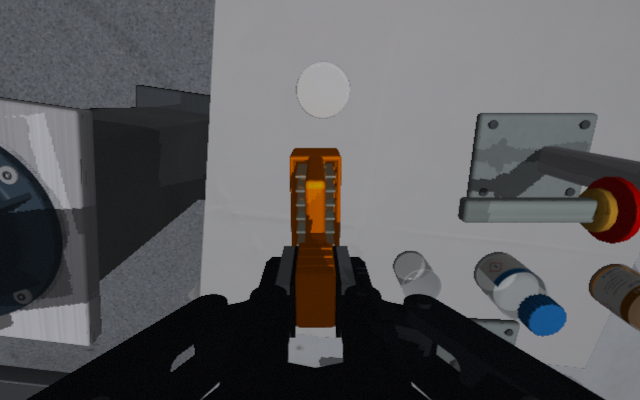

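{"fn": "servo_tool", "kwargs": {
  "steps": [
    {"claw": 5,"offset": [6,15,0],"roll": 0.1},
    {"claw": 5,"offset": [7,20,0],"roll": 0},
    {"claw": 5,"offset": [0,10,0],"roll": 0},
    {"claw": 5,"offset": [0,4,-2],"roll": 0},
    {"claw": 5,"offset": [0,0,0],"roll": 0}
  ]
}}

```text
time_s: 6.13
ee_pos: [470.7, 151.7, 249.8]
orientation: [-2.064, -2.369, 0.001]
wrist_force: [0.6, 0.1, -0.9]
gripper_width: 0.176
```

{"fn": "servo_tool", "kwargs": {
  "steps": [
    {"claw": 5,"offset": [0,20,0],"roll": 0},
    {"claw": 5,"offset": [0,25,0],"roll": 0},
    {"claw": 5,"offset": [0,25,0],"roll": 0},
    {"claw": 5,"offset": [0,12,0],"roll": 0},
    {"claw": 5,"offset": [0,0,0],"roll": 0}
  ]
}}

```text
time_s: 6.55
ee_pos: [552.5, 163.2, 249.5]
orientation: [2.064, 2.369, -0.0]
wrist_force: [0.6, 0.8, -0.6]
gripper_width: 0.178
```

{"fn": "servo_tool", "kwargs": {
  "steps": [
    {"claw": 5,"offset": [0,4,6],"roll": 0},
    {"claw": 5,"offset": [0,2,4],"roll": 0},
    {"claw": 5,"offset": [0,0,0],"roll": 0},
    {"claw": 5,"offset": [0,0,0],"roll": 0}
  ]
}}

```text
time_s: 6.88
ee_pos: [556.6, 164.6, 239.5]
orientation: [-2.062, -2.369, 0.001]
wrist_force: [-0.5, 0.4, -1.4]
gripper_width: 0.181
```

```bash
python3 - <<'E'
from h import *
go(580,170.3,237.3,8.1)
look('wrist','w5')
fit('wrist',(0,130,40),(20,255,255),(200,440,0,400),190)
z=load('wrist');P=cloud(z)
im=z['im'][130:400,200:520]; cv2.imwrite('pics/w5c.png',cv2.resize(im,None,fx=2.2,fy=2.2)[:,:,::-1])
E
```

```text
t6.88 tcp [556.6 164.6 239.5] tx ang 97.93 zax [-0.001 -0.    -1.   ] F [-0.5  0.4 -1.4] w 15.452 q [ 0.21  0.4   1.56 -0.    1.18  0.07]
tool delta [ 2.4 24.   2.2] roll -0.17
6335 [565.2 175.8 242.4] [549.  155.3 201.4] [604.2 202.1 271.3]
```

View pics/w5c.png

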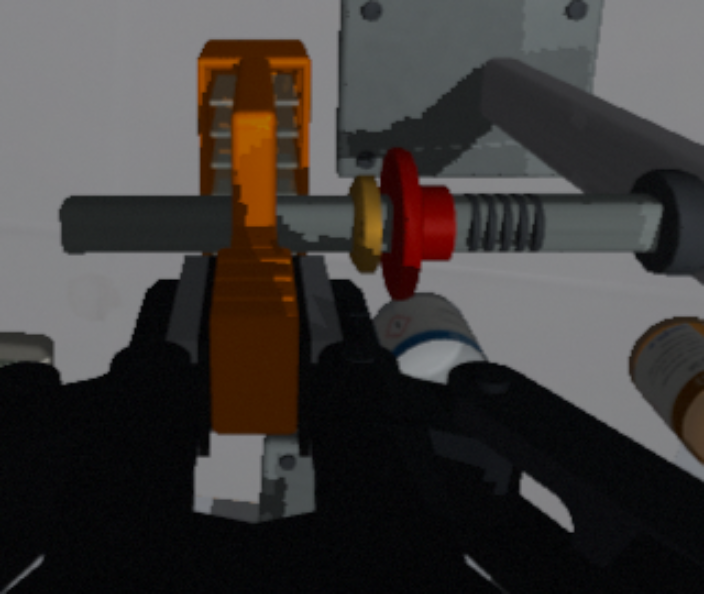

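Bar and tab sit over the rod with the ridge and plate ahead, and I estimate about 30 mm to contact. I'll approach 22 mm and then feel for the plate.

{"fn": "servo_tool", "kwargs": {
  "steps": [
    {"claw": 5,"offset": [1,8,2.2],"roll": 0},
    {"claw": 5,"offset": [1,8,0],"roll": 0},
    {"claw": 5,"offset": [0,6,0],"roll": 0},
    {"claw": 5,"offset": [0,0,0],"roll": 0},
    {"claw": 5,"offset": [0,0,0],"roll": 0}
  ]
}}

```text
time_s: 7.35
ee_pos: [579.1, 169.9, 237.3]
orientation: [-2.062, -2.37, 0.0]
wrist_force: [-0.5, 0.0, -2.0]
gripper_width: 0.175
```

{"fn": "servo_tool", "kwargs": {
  "steps": [
    {"claw": 5,"offset": [0,2,0],"roll": 0},
    {"claw": 5,"offset": [0,0,0],"roll": 0},
    {"claw": 5,"offset": [0,0,0],"roll": 0}
  ]
}}

```text
time_s: 7.6
ee_pos: [580.8, 170.0, 237.6]
orientation: [2.062, 2.37, -0.0]
wrist_force: [-0.5, -0.4, -1.3]
gripper_width: 0.178
```

{"fn": "servo_tool", "kwargs": {
  "steps": [
    {"claw": 5,"offset": [0,2,0],"roll": 0},
    {"claw": 5,"offset": [0,0,0],"roll": 0},
    {"claw": 5,"offset": [0,0,0],"roll": 0}
  ]
}}

```text
time_s: 7.85
ee_pos: [582.8, 170.3, 237.6]
orientation: [2.062, 2.37, 0.0]
wrist_force: [1.1, -0.3, -0.5]
gripper_width: 0.178
```

{"fn": "servo_tool", "kwargs": {
  "steps": [
    {"claw": 5,"offset": [0,2,0],"roll": 0},
    {"claw": 5,"offset": [0,0,0],"roll": 0},
    {"claw": 5,"offset": [0,0,0],"roll": 0}
  ]
}}

```text
time_s: 8.1
ee_pos: [584.8, 170.6, 237.5]
orientation: [-2.062, -2.37, 0.0]
wrist_force: [-0.9, -0.5, -1.3]
gripper_width: 0.182
```

{"fn": "servo_tool", "kwargs": {
  "steps": [
    {"claw": 5,"offset": [0,1.5,0],"roll": 0},
    {"claw": 5,"offset": [0,0,0],"roll": 0},
    {"claw": 5,"offset": [0,0,0],"roll": 0}
  ]
}}

```text
time_s: 8.35
ee_pos: [586.3, 170.8, 237.5]
orientation: [-2.062, -2.37, 0.0]
wrist_force: [0.4, -0.1, -0.3]
gripper_width: 0.179
```

{"fn": "servo_tool", "kwargs": {
  "steps": [
    {"claw": 5,"offset": [0,1.5,0],"roll": 0},
    {"claw": 5,"offset": [0,0,0],"roll": 0},
    {"claw": 5,"offset": [0,0,0],"roll": 0}
  ]
}}

```text
time_s: 8.6
ee_pos: [587.4, 171.0, 237.5]
orientation: [-2.062, -2.369, 0.001]
wrist_force: [-3.7, -0.2, 0.4]
gripper_width: 0.177
```

{"fn": "servo_tool", "kwargs": {
  "steps": [
    {"claw": 5,"offset": [0,1.5,0],"roll": 0},
    {"claw": 5,"offset": [0,0,0],"roll": 0},
    {"claw": 5,"offset": [0,0,0],"roll": 0}
  ]
}}

```text
time_s: 8.85
ee_pos: [588.9, 171.2, 237.5]
orientation: [-2.062, -2.369, 0.001]
wrist_force: [-5.0, -1.2, 2.1]
gripper_width: 0.173
```

{"fn": "servo_tool", "kwargs": {
  "steps": [
    {"claw": 5,"offset": [0,1.5,0],"roll": 0},
    {"claw": 5,"offset": [0,1.5,0],"roll": 0},
    {"claw": 5,"offset": [0,0,0],"roll": 0},
    {"claw": 5,"offset": [0,0,0],"roll": 0}
  ]
}}

```text
time_s: 9.18
ee_pos: [591.7, 171.6, 237.5]
orientation: [-2.062, -2.369, 0.002]
wrist_force: [-6.2, -1.2, 2.7]
gripper_width: 0.174
```

{"fn": "servo_tool", "kwargs": {
  "steps": [
    {"claw": 5,"offset": [0,1,0],"roll": 0},
    {"claw": 5,"offset": [0,1,0],"roll": 0},
    {"claw": 5,"offset": [0,0,0],"roll": 0},
    {"claw": 5,"offset": [0,0,0],"roll": 0}
  ]
}}

```text
time_s: 9.52
ee_pos: [593.5, 171.9, 237.5]
orientation: [-2.062, -2.369, 0.002]
wrist_force: [-7.4, -1.3, 2.3]
gripper_width: 0.175
```

```bash
python3 - <<'E'
from h import *
go(595.5,172.5,237.3,8.1)
look('wrist','w6')
z=load('wrist')
im=z['im'][190:290,250:450]; cv2.imwrite('pics/w6c.png',cv2.resize(im,None,fx=4,fy=4,interpolation=2)[:,:,::-1])
fit('wrist',(0,130,40),(20,255,255),(200,440,0,400),255)
E
```

```text
t9.52 tcp [593.5 171.9 237.5] tx ang 97.94 zax [-0.002 -0.    -1.   ] F [-7.4 -1.3  2.3] w 14.958 q [0.21 0.47 1.46 0.   1.22 0.07]
tool delta [0.3 2.1 0.2] roll -0.16
2650 [594.  175.2 267. ] [586.4 161.8 256.4] [601.7 184.6 269.5]
```

View pics/w6c.png

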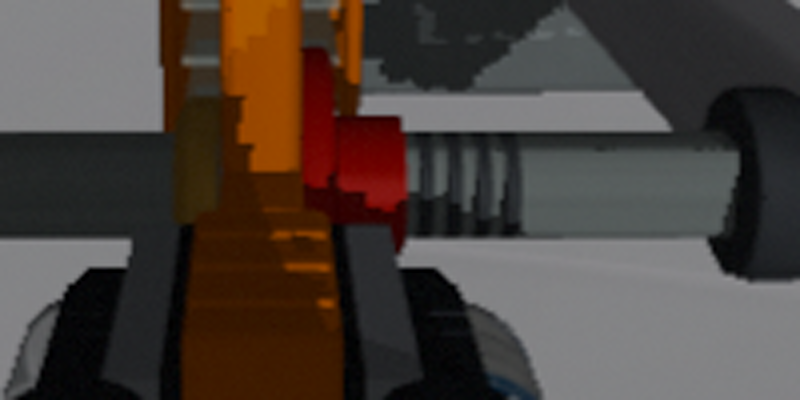

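{"fn": "servo_tool", "kwargs": {
  "steps": [
    {"claw": 5,"offset": [0,1.2,0],"roll": 0},
    {"claw": 5,"offset": [0,1,0],"roll": 0},
    {"claw": 5,"offset": [0,0,0],"roll": 0},
    {"claw": 5,"offset": [0,0,0],"roll": 0}
  ]
}}

```text
time_s: 9.9
ee_pos: [595.5, 172.2, 237.5]
orientation: [-2.061, -2.369, 0.003]
wrist_force: [-8.4, -0.9, 3.3]
gripper_width: 0.178
```

{"fn": "servo_tool", "kwargs": {
  "steps": [
    {"claw": 5,"offset": [0,0,1.5],"roll": 0},
    {"claw": 5,"offset": [0,0,1.5],"roll": 0},
    {"claw": 5,"offset": [0,0,1],"roll": 0},
    {"claw": 5,"offset": [0,0,0],"roll": 0}
  ]
}}

```text
time_s: 10.23
ee_pos: [595.4, 172.2, 233.3]
orientation: [-2.061, -2.369, 0.003]
wrist_force: [-7.9, -0.9, 0.6]
gripper_width: 0.176
```

{"fn": "servo_tool", "kwargs": {
  "steps": [
    {"claw": 5,"offset": [0,0,1.5],"roll": 0},
    {"claw": 5,"offset": [0,0,1.5],"roll": 0},
    {"claw": 5,"offset": [0,0,0],"roll": 0}
  ]
}}

```text
time_s: 10.48
ee_pos: [595.4, 172.2, 230.2]
orientation: [-2.061, -2.369, 0.003]
wrist_force: [-9.5, -1.4, 0.4]
gripper_width: 0.177
```

{"fn": "servo_tool", "kwargs": {
  "steps": [
    {"claw": 5,"offset": [0,0,1.5],"roll": 0},
    {"claw": 5,"offset": [0,0,1.5],"roll": 0},
    {"claw": 5,"offset": [0,0,0],"roll": 0}
  ]
}}

```text
time_s: 10.73
ee_pos: [595.3, 172.2, 227.2]
orientation: [-2.061, -2.369, 0.003]
wrist_force: [-9.7, -1.5, 0.3]
gripper_width: 0.179
```

{"fn": "servo_tool", "kwargs": {
  "steps": [
    {"claw": 5,"offset": [0,-1,1],"roll": 0},
    {"claw": 5,"offset": [0,0,1],"roll": 0},
    {"claw": 5,"offset": [0,0,0],"roll": 0}
  ]
}}

```text
time_s: 10.98
ee_pos: [594.6, 172.1, 226.3]
orientation: [-2.062, -2.369, 0.002]
wrist_force: [-11.5, -2.2, 8.0]
gripper_width: 0.179
```

{"fn": "servo_tool", "kwargs": {
  "steps": [
    {"claw": 5,"offset": [0,0,0.7],"roll": 0},
    {"claw": 5,"offset": [0,0,0],"roll": 0},
    {"claw": 5,"offset": [0,0,0],"roll": 0}
  ]
}}

```text
time_s: 11.23
ee_pos: [594.6, 172.1, 226.3]
orientation: [-2.062, -2.369, 0.001]
wrist_force: [-13.0, -2.6, 14.7]
gripper_width: 0.176
```

```bash
python3 - <<'E'
from h import *
st()
look('wrist','w7')
z=load('wrist')
im=z['im'][190:290,250:450]; cv2.imwrite('pics/w7c.png',cv2.resize(im,None,fx=4,fy=4,interpolation=2)[:,:,::-1])
fit('wrist',(0,130,40),(20,255,255),(200,440,0,400),245)
E
```

```text
t11.23 tcp [594.6 172.1 226.3] tx ang 97.94 zax [-0.001 -0.    -1.   ] F [-13.   -2.6  14.7] w 15.033 q [0.21 0.48 1.47 0.   1.19 0.07]
2597 [595.1 175.3 256. ] [587.5 162.  246.4] [602.7 184.9 258.3]
```

View pics/w7c.png

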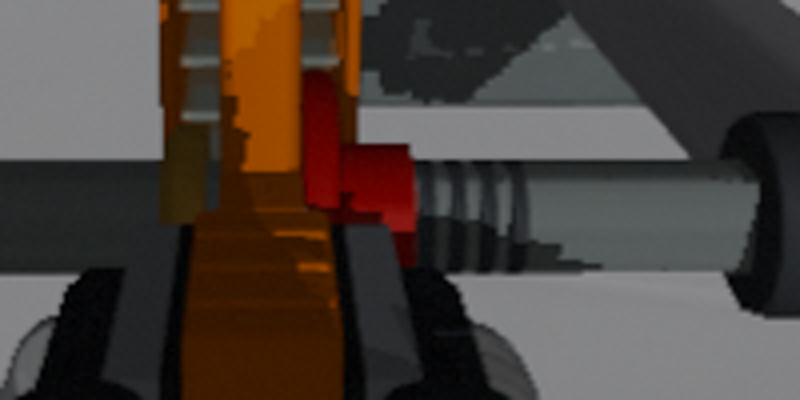

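{"fn": "servo_tool", "kwargs": {
  "steps": [
    {"claw": 5,"offset": [0,-1,-0.8],"roll": 0},
    {"claw": 5,"offset": [0,-0.7,0],"roll": 0},
    {"claw": 5,"offset": [0,0,0],"roll": 0}
  ]
}}

```text
time_s: 11.53
ee_pos: [593.7, 171.9, 226.4]
orientation: [2.062, 2.37, 0.001]
wrist_force: [-6.3, -0.0, 6.6]
gripper_width: 0.178
```

{"fn": "servo_tool", "kwargs": {
  "steps": [
    {"claw": 24,"offset": [0,0,0],"roll": 0},
    {"claw": 32,"offset": [0,0,0],"roll": 0},
    {"claw": 40,"offset": [0,0,0],"roll": 0},
    {"claw": 40,"offset": [0,0,0],"roll": 0}
  ]
}}

```text
time_s: 11.87
ee_pos: [594.0, 171.9, 225.6]
orientation: [2.062, 2.369, 0.001]
wrist_force: [0.1, 0.5, 0.3]
gripper_width: 0.47
```

{"fn": "servo_tool", "kwargs": {
  "steps": [
    {"claw": 40,"offset": [0,0,-8],"roll": 0},
    {"claw": 40,"offset": [0,0,-15],"roll": 0},
    {"claw": 40,"offset": [0,0,-20],"roll": 0},
    {"claw": 40,"offset": [0,0,-20],"roll": 0},
    {"claw": 40,"offset": [0,0,0],"roll": 0}
  ]
}}

```text
time_s: 12.28
ee_pos: [595.1, 172.2, 293.5]
orientation: [2.06, 2.367, 0.008]
wrist_force: [0.3, 0.2, 1.1]
gripper_width: 0.471
```

```bash
python3 - <<'E'
from h import *
st()
look('wrist','w8')
z=load('wrist')
im=z['im'][100:330,230:480]; cv2.imwrite('pics/w8c.png',cv2.resize(im,None,fx=3,fy=2.5,interpolation=2)[:,:,::-1])
fit('wrist',(0,130,40),(20,255,255),(200,440,0,400),245)
E
```

```text
t12.28 tcp [595.1 172.2 293.5] tx ang 97.94 zax [ 0.007  0.001 -1.   ] F [0.3 0.2 1.1] w 40.202 q [ 0.21  0.42  1.39 -0.    1.32  0.07]
1163 [592.7 174.2 256.4] [584.8 161.4 247.6] [600.3 184.4 258.5]
```

View pics/w8c.png

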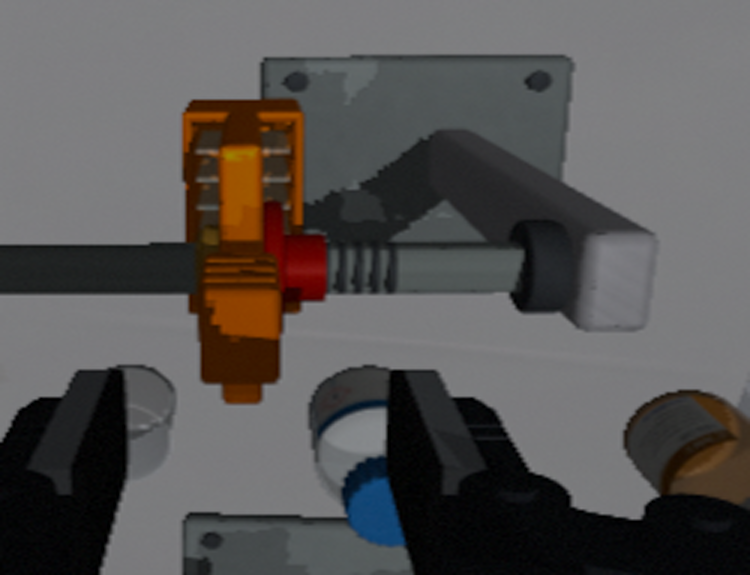

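The orange rack is seated between ridge and plate: its tab top is unchanged at 258 mm and it was let go cleanly. Now the blue rack.

{"fn": "servo_tool", "kwargs": {
  "steps": [
    {"claw": 40,"offset": [0,0,-20],"roll": 1},
    {"claw": 40,"offset": [0,0,-10],"roll": 1},
    {"claw": 36,"offset": [-25,-2,0],"roll": 0},
    {"claw": 36,"offset": [-35,-2.5,0],"roll": 0},
    {"claw": 36,"offset": [-38,-2.5,0],"roll": 0}
  ]
}}

```text
time_s: 12.75
ee_pos: [596.6, 73.4, 318.5]
orientation: [-2.102, -2.335, -0.0]
wrist_force: [0.9, -0.4, -0.5]
gripper_width: 0.424
```

{"fn": "servo_tool", "kwargs": {
  "steps": [
    {"claw": 36,"offset": [-38,-2.5,0],"roll": 0},
    {"claw": 36,"offset": [-38,-2.5,0],"roll": 0},
    {"claw": 36,"offset": [-38,-2.5,0],"roll": 0},
    {"claw": 36,"offset": [-30,-2,0],"roll": 0},
    {"claw": 36,"offset": [-18,-1,0],"roll": 0}
  ]
}}

```text
time_s: 13.17
ee_pos: [602.9, -91.7, 318.3]
orientation: [2.106, 2.331, -0.001]
wrist_force: [-0.2, 0.4, -0.7]
gripper_width: 0.42
```

{"fn": "servo_tool", "kwargs": {
  "steps": [
    {"claw": 36,"offset": [0,0,0],"roll": 0},
    {"claw": 36,"offset": [0,0,0],"roll": 0}
  ]
}}

```text
time_s: 13.33
ee_pos: [603.0, -89.2, 318.3]
orientation: [-2.105, -2.331, 0.0]
wrist_force: [0.3, 0.6, 0.6]
gripper_width: 0.424
```

```bash
python3 - <<'E'
from h import *
go(605.3,-89,226.3,6)
look('wrist','w9')
fit('wrist',(105,120,40),(130,255,255),(200,450,150,400),250)
E
```

```text
t13.33 tcp [603.  -89.2 318.3] tx ang 95.82 zax [-0.  0. -1.] F [0.3 0.6 0.6] w 36.189 q [-0.22  0.39  1.37  0.    1.37 -0.32]
tool delta [-0.1  2.3 92. ] roll -0.18
882 [606.6 -87.3 256.8] [599.  -99.6 250.8] [614.1 -77.  258.5]
```

{"fn": "servo_tool", "kwargs": {
  "steps": [
    {"claw": 36,"offset": [0,3.4,20],"roll": 0},
    {"claw": 36,"offset": [0,0,25],"roll": 0},
    {"claw": 36,"offset": [0,0,20],"roll": 0},
    {"claw": 36,"offset": [0,0,12],"roll": 0},
    {"claw": 36,"offset": [0,0,6],"roll": 0}
  ]
}}

```text
time_s: 13.8
ee_pos: [606.0, -87.0, 234.0]
orientation: [-2.101, -2.333, 0.002]
wrist_force: [-0.5, 0.3, -0.6]
gripper_width: 0.42
```

{"fn": "servo_tool", "kwargs": {
  "steps": [
    {"claw": 36,"offset": [0,0,4],"roll": 0},
    {"claw": 36,"offset": [0,0,0],"roll": 0},
    {"claw": 36,"offset": [0,0,0],"roll": 0}
  ]
}}

```text
time_s: 14.05
ee_pos: [606.9, -88.1, 232.7]
orientation: [2.102, 2.333, 0.001]
wrist_force: [0.6, 0.2, 0.1]
gripper_width: 0.422
```

```bash
python3 -c "
from h import *
go(606.4,-89,226.5,6)"
```

```text
t14.05 tcp [606.9 -88.1 232.7] tx ang 95.95 zax [ 0.001 -0.    -1.   ] F [0.6 0.2 0.1] w 36.043 q [-0.22  0.46  1.48  0.    1.2  -0.32]
tool delta [-0.9 -0.6  6.2] roll -0.05
```

{"fn": "servo_tool", "kwargs": {
  "steps": [
    {"claw": 36,"offset": [-0.8,-0.6,4],"roll": 0},
    {"claw": 36,"offset": [0,0,2],"roll": 0},
    {"claw": 36,"offset": [0,0,0],"roll": 0},
    {"claw": 5,"offset": [0,0,0],"roll": 0},
    {"claw": 5,"offset": [0,0,0],"roll": 0}
  ]
}}

```text
time_s: 14.47
ee_pos: [606.1, -89.1, 226.0]
orientation: [2.103, 2.333, 0.0]
wrist_force: [0.2, 0.3, 1.0]
gripper_width: 0.176
```

{"fn": "servo_tool", "kwargs": {
  "steps": [
    {"claw": 5,"offset": [0,0,0],"roll": 0},
    {"claw": 5,"offset": [0,0,0],"roll": 0},
    {"claw": 5,"offset": [0,0,0],"roll": 0},
    {"claw": 5,"offset": [0,0,0],"roll": 0}
  ]
}}

```text
time_s: 14.8
ee_pos: [606.1, -89.1, 226.0]
orientation: [2.103, 2.333, 0.0]
wrist_force: [0.6, -0.2, 3.9]
gripper_width: 0.183
```

{"fn": "servo_tool", "kwargs": {
  "steps": [
    {"claw": 5,"offset": [0,0,-3],"roll": 0},
    {"claw": 5,"offset": [0,0,-6],"roll": 0},
    {"claw": 5,"offset": [0,0,-7],"roll": 0},
    {"claw": 5,"offset": [0,0,-7],"roll": 0},
    {"claw": 5,"offset": [0,0,0],"roll": 0}
  ]
}}

```text
time_s: 15.22
ee_pos: [606.6, -89.1, 250.6]
orientation: [2.102, 2.332, 0.002]
wrist_force: [0.6, 0.6, -1.9]
gripper_width: 0.178
```

```bash
python3 -c "
from h import *
go(606.4,-89,226.5,6); look('wrist','w10')
fit('wrist',(105,120,40),(130,255,255),(200,450,150,400),225)"
```

```text
t15.22 tcp [606.6 -89.1 250.6] tx ang 95.93 zax [ 0.002 -0.001 -1.   ] F [ 0.6  0.6 -1.9] w 15.189 q [-0.22  0.45  1.46  0.    1.23 -0.33]
tool delta [ 0.2 -0.3 24.1] roll -0.07
4530 [606.4 -78.7 266. ] [599.7 -98.9 235.9] [614.1 -52.  282.8]
```

{"fn": "servo_tool", "kwargs": {
  "steps": [
    {"claw": 5,"offset": [0,-12,0],"roll": 0},
    {"claw": 5,"offset": [0,-22,0],"roll": 0},
    {"claw": 5,"offset": [0,-28,0],"roll": 0},
    {"claw": 5,"offset": [0,-28,0],"roll": 0},
    {"claw": 5,"offset": [0,-28,0],"roll": 0}
  ]
}}

```text
time_s: 15.68
ee_pos: [487.2, -101.2, 248.3]
orientation: [-2.103, -2.333, 0.0]
wrist_force: [0.3, -0.4, -0.7]
gripper_width: 0.18
```

{"fn": "servo_tool", "kwargs": {
  "steps": [
    {"claw": 5,"offset": [0,-25,0],"roll": 0},
    {"claw": 5,"offset": [0,-15,0],"roll": 0},
    {"claw": 5,"offset": [0,-7,0],"roll": 0},
    {"claw": 5,"offset": [0,0,0],"roll": 0},
    {"claw": 5,"offset": [-15,0,0],"roll": 0}
  ]
}}

```text
time_s: 16.1
ee_pos: [443.8, -120.0, 248.9]
orientation: [2.102, 2.334, 0.001]
wrist_force: [-0.1, -0.6, -1.2]
gripper_width: 0.176
```

{"fn": "servo_tool", "kwargs": {
  "steps": [
    {"claw": 5,"offset": [-28,0,0],"roll": 0},
    {"claw": 5,"offset": [-34,0,0],"roll": 0},
    {"claw": 5,"offset": [-34,8,0],"roll": 0},
    {"claw": 5,"offset": [-34,8,0],"roll": 0},
    {"claw": 5,"offset": [-28,8,0],"roll": 0}
  ]
}}

```text
time_s: 16.52
ee_pos: [484.9, -278.1, 248.4]
orientation: [2.104, 2.333, 0.0]
wrist_force: [-0.5, -0.2, -0.5]
gripper_width: 0.176
```

{"fn": "servo_tool", "kwargs": {
  "steps": [
    {"claw": 5,"offset": [-20,6,0],"roll": 0},
    {"claw": 5,"offset": [-10,3,0],"roll": 0},
    {"claw": 5,"offset": [0,0,0],"roll": -3.7},
    {"claw": 5,"offset": [0,0,0],"roll": -3.7},
    {"claw": 5,"offset": [0,0,0],"roll": 0}
  ]
}}

```text
time_s: 16.93
ee_pos: [496.3, -304.3, 248.3]
orientation: [-1.944, -2.467, -0.0]
wrist_force: [-0.1, 0.0, -1.6]
gripper_width: 0.178
```

```bash
python3 - <<'E'
from h import *
go(496.4,-305.3,155,13.3)
look('wrist','w11')
Q=fit('wrist',(105,120,40),(130,255,255),(200,450,100,400),100)
look('top','t11')
z=load('top');P=cloud(z);h=cv2.cvtColor(z['im'],cv2.COLOR_RGB2HSV)
fit('top',(105,120,40),(130,255,255),(340,450,180,270),60)
fit('top',(0,130,40),(20,255,255),(195,250,150,235),240)
E
```

```text
t16.93 tcp [ 496.3 -304.3  248.3] tx ang 103.51 zax [-0.  0. -1.] F [-0.1  0.  -1.6] w 15.191 q [-0.63  0.39  1.55  0.    1.2  -0.87]
tool delta [-1.  -0.1 93.3] roll 0.21
6834 [ 494.3 -292.   227.5] [ 475.6 -326.4  122.7] [ 515.5 -266.1  280.4]
5 [ 487.1 -283.3  218.2] [ 482.  -316.8  121.5] [ 500.3 -222.2  474.1]
61 [591.5 169.1 255.1] [584.5 159.5 243.7] [600.6 180.5 260.4]
```

View pics/w11.png

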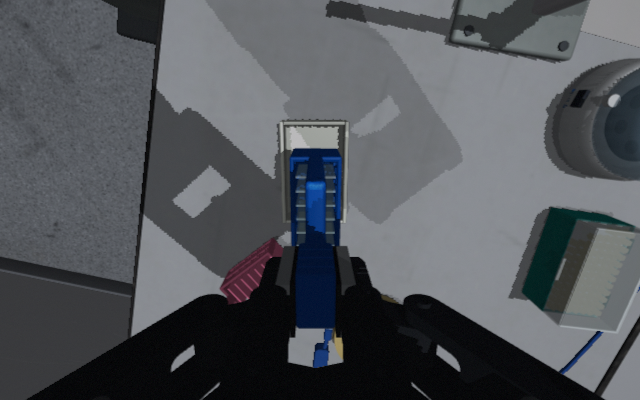

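{"fn": "servo_tool", "kwargs": {
  "steps": [
    {"claw": 5,"offset": [-1,0,12],"roll": 0},
    {"claw": 5,"offset": [0,0,20],"roll": 0},
    {"claw": 5,"offset": [0,0,20],"roll": 0},
    {"claw": 5,"offset": [0,0,20],"roll": 0},
    {"claw": 5,"offset": [0,0,15],"roll": 0}
  ]
}}

```text
time_s: 17.45
ee_pos: [495.4, -304.9, 159.3]
orientation: [-1.949, -2.462, 0.0]
wrist_force: [0.8, -0.2, -0.4]
gripper_width: 0.181
```

{"fn": "servo_tool", "kwargs": {
  "steps": [
    {"claw": 5,"offset": [0,0,10],"roll": 0},
    {"claw": 5,"offset": [0,0,5],"roll": 0},
    {"claw": 5,"offset": [0,0,3],"roll": 0},
    {"claw": 5,"offset": [0,0,0],"roll": 0},
    {"claw": 5,"offset": [0,0,0],"roll": 0}
  ]
}}

```text
time_s: 17.87
ee_pos: [496.3, -305.8, 144.3]
orientation: [1.948, 2.463, 0.0]
wrist_force: [0.8, -0.3, -1.3]
gripper_width: 0.176
```

```bash
python3 -c "
from h import *
go(496.4,-305.3,135,13.3)"
```

```text
t17.87 tcp [ 496.3 -305.8  144.3] tx ang 103.32 zax [ 0.001 -0.001 -1.   ] F [ 0.8 -0.3 -1.3] w 15.031 q [-0.63  0.51  1.64 -0.    0.99 -0.86]
tool delta [0.4 0.2 9.3] roll 0.02
```

{"fn": "servo_tool", "kwargs": {
  "steps": [
    {"claw": 5,"offset": [0,0,3],"roll": 0},
    {"claw": 5,"offset": [0,0,3],"roll": 0},
    {"claw": 5,"offset": [0,0,2],"roll": 0},
    {"claw": 5,"offset": [0,0,0],"roll": 0},
    {"claw": 5,"offset": [0,0,0],"roll": 0}
  ]
}}

```text
time_s: 18.28
ee_pos: [495.9, -305.5, 135.6]
orientation: [-1.948, -2.464, -0.0]
wrist_force: [0.2, 0.5, -1.4]
gripper_width: 0.174
```

{"fn": "servo_tool", "kwargs": {
  "steps": [
    {"claw": 5,"offset": [0,0,0.8],"roll": 0},
    {"claw": 5,"offset": [0,0,0],"roll": 0}
  ]
}}

```text
time_s: 18.45
ee_pos: [496.1, -305.7, 135.1]
orientation: [1.948, 2.464, -0.0]
wrist_force: [-0.6, -0.2, -0.1]
gripper_width: 0.181
```

{"fn": "servo_tool", "kwargs": {
  "steps": [
    {"claw": 5,"offset": [0,0,0.8],"roll": 0},
    {"claw": 5,"offset": [0,0,0],"roll": 0}
  ]
}}

```text
time_s: 18.62
ee_pos: [496.2, -305.8, 135.0]
orientation: [1.948, 2.463, -0.0]
wrist_force: [-1.3, 0.8, 6.4]
gripper_width: 0.178
```

Contact with the trough floor at TCP z = 135.0, as predicted. Releasing and retreating.

{"fn": "servo_tool", "kwargs": {
  "steps": [
    {"claw": 22,"offset": [0,0,-0.5],"roll": 0},
    {"claw": 32,"offset": [0,0,0],"roll": 0},
    {"claw": 42,"offset": [0,0,0],"roll": 0},
    {"claw": 42,"offset": [0,0,0],"roll": 0}
  ]
}}

```text
time_s: 18.95
ee_pos: [495.9, -305.5, 134.5]
orientation: [-1.948, -2.464, -0.0]
wrist_force: [0.4, -0.3, 0.9]
gripper_width: 0.493
```

{"fn": "servo_tool", "kwargs": {
  "steps": [
    {"claw": 42,"offset": [0,0,-8],"roll": 0},
    {"claw": 42,"offset": [0,0,-20],"roll": 0},
    {"claw": 42,"offset": [0,0,-30],"roll": 0},
    {"claw": 42,"offset": [0,0,-35],"roll": 0},
    {"claw": 42,"offset": [0,0,-35],"roll": 0}
  ]
}}

```text
time_s: 19.37
ee_pos: [495.6, -305.3, 264.4]
orientation: [-1.948, -2.464, 0.0]
wrist_force: [0.2, -1.0, 0.2]
gripper_width: 0.494
```

{"fn": "servo_tool", "kwargs": {
  "steps": [
    {"claw": 42,"offset": [0,-25,-20],"roll": 0},
    {"claw": 42,"offset": [0,-38,0],"roll": 0},
    {"claw": 42,"offset": [0,-38,0],"roll": 0},
    {"claw": 42,"offset": [0,-25,0],"roll": 0},
    {"claw": 42,"offset": [0,0,0],"roll": 0}
  ]
}}

```text
time_s: 19.78
ee_pos: [370.0, -335.3, 283.5]
orientation: [1.951, 2.462, -0.001]
wrist_force: [0.4, 0.1, -0.0]
gripper_width: 0.492
```

```bash
python3 - <<'E'
from h import *
st()
look('top','t12'); look('scene','s12')
fit('top',(105,120,40),(130,255,255),(340,450,180,270),20)
fit('top',(105,120,40),(130,255,255),(340,450,180,270),150)
fit('scene',(105,120,40),(130,255,255),(320,430,200,310),150)
fit('top',(0,130,40),(20,255,255),(195,250,150,235),240)
a=load('scene')['im'][120:330,230:430];cv2.imwrite('pics/fin.png',cv2.resize(a,None,fx=2.8,fy=2.8,interpolation=2)[:,:,::-1])
E
```

```text
t19.78 tcp [ 370.  -335.3  283.5] tx ang 103.20 zax [-0.    -0.001 -1.   ] F [ 0.4  0.1 -0. ] w 41.989 q [-0.83  0.21  1.71 -0.    1.22 -1.06]
157 [ 495.6 -301.6  115.8] [ 476.7 -342.7   30.2] [ 515.3 -268.2  168.9]
53 [ 497.2 -305.5  165.3] [ 489.9 -317.7  159.6] [ 506.  -293.8  169.7]
46 [ 495.1 -310.1  166. ] [ 489.2 -319.1  160.5] [ 502.1 -298.8  169.1]
60 [591.7 169.1 254.9] [584.8 159.7 242.1] [600.6 180.7 260.4]
```

View pics/fin.png

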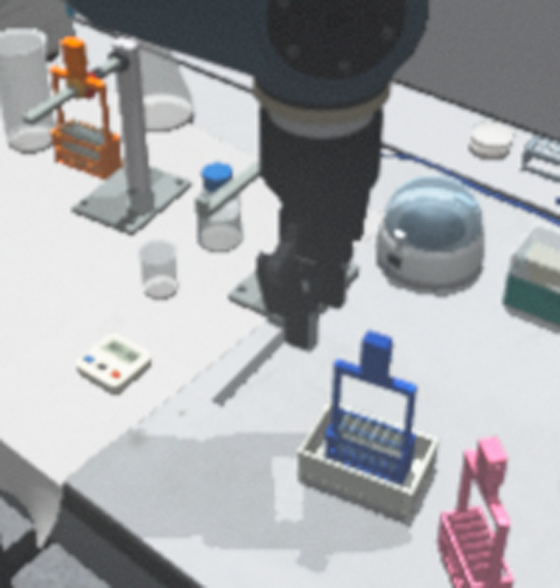

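The blue rack stands upright in the trough at (376,420), and the orange one hangs on the spare hook at (80,110). The beaker, bottle and timer look undisturbed. Handing in.

```bash
python3 -c "
from plant import robot
print(robot.job_done())"
```

```text
the job is handed in; nothing more can be done
None
```

I moved the orange rack to the spare hook, stood the blue rack in the white trough, and handed the job in at about 20 s of the 67 s allowed. The hand-in gives no verdict.

- **Orange rack:** I felt the plate at TCP x ≈ 587 mm and pushed it about 8.5 mm back by my estimate (8.4 N). I then lowered the bar behind the ridge until it met the rod at the expected height, and let go. The bar slid about 2 mm forward against the ridge on release, so I estimate the plate now sits near 6 mm. I could not read the plate joint directly.
- **Blue rack:** I lifted it over the lip and drew it off with almost no force on the wrist. It touched the trough floor at the predicted height. After release, the top camera puts its tab within about 1 mm of the trough's middle. The two cameras differ by about 5 mm in y, well inside the 20 mm limit. It looks upright in the last picture.
- **Other checks:** the bottle, beaker and timer look unmoved in the last picture; the petri dish was outside that crop, so I did not check it. The arm is clear of everything.
- **One disagreement:** while I was pressing the orange rack onto the rod, the wrist read 13 N along the rod, above the 8–9 N expected from the spring. I put this down to rubbing on the rod and plate. The tool itself was not pushed further in, and I backed it off about 1.7 mm before letting go.

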